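Close and lock the ward medicine box

TASK

The medicine box is packed and has to be locked before it leaves the dispensing room. Only by gentle pressing and pushing with the fingertips, gripping and lifting nothing, press the lid shut, then push the black finger post round until the slot across the latch disc lines up with the bolt, and push the bolt by its tail through the slot until it is fully home in the keeper. Do not force the bolt against a disc that is out of line, and leave the bottle, the jar and the cups beside the box where they stand.

Things in the scene. Friction and masses are not known exactly. Their poses are not given: they have to be found in the camera images.
- lockbox: white steel medicine box, 190 mm front to back (x) by 300 mm (y), immovable. Origin: centre of its underside, on the bench; x from the front (lifting lip) to the rear (hinges), y to the left as seen from the front, z up. Rim 89 mm above the bench; the shut lid's flat top face 93.5 mm above it. Lid hinge line: along y at x = +95, z = 89 mm
- lid (a joint): lid angle, rad: 0 = shut; grows as the front edge rises (start 0.3 to 0.5). A stiff hinge holds the lid at any angle, 1 to 5 N downward at its front edge closes it; it does not spring back
- lid_press (a point): clear spot on the lid's top face near its front edge (172 mm from the hinge line, 75 mm left of the box's middle), for pressing it down; moves with the lid; with the lid shut at x = -77, y = +75, z = 93.5 mm in the box frame
- latch_disc (a joint): angle of the latch disc, rad, counter-clockwise from above, limits -0.5 and 1.3; starts 0.55 to 1.1; 0 = slot exactly in line with the bolt, finger post straight to the front. No detent or stop at 0; friction (about 1 to 1.5 N at the post) holds it where it is left. The round nose of the bolt centres a disc that is within about 0.1 rad. A tongue under the lid turns beneath a strike in the box, so the lid must be shut first
- disc_centre (a point): on the disc's axis, at its top face, 17.5 mm above the lid's top face; with the lid shut at x = -20, y = -30 mm in the box frame. Steel disc 62 mm across with an open-topped slot 18 mm wide straight across it
- finger_post (a point): upright black round post, 12 mm diameter, at the end of the disc's lever, 50 mm from the disc's axis; free from 21 to 43.5 mm above the lid's top face, this point is on its axis 34 mm above that face. Seen from the disc's centre it lies along the box's -x at joint 0 and swings towards -y for positive angles. Bolt, straps, disc and lever are all lower than 21 mm, apart from the bolt's tail, so fingertips held 22 to 28 mm above the lid pass over them
- bolt (a joint): travel of the bolt, m: 0 = drawn back (start), 0.097 = fully home against its stop; it slides along the box's -y. About 2 N moves it
- bolt_nose (a point): tip of the bolt's round nose, half-way up the bar (flat steel bar 13 mm wide, 8 mm high); drawn back it stands 37 mm from the disc's axis, on the +y side
- bolt_tail (a point): centre of the outer (+y) face of the black pad, 18 mm wide, on the bolt's upturned tail; push here along the box's -y. The pad stands 25 to 43 mm above the lid's top face, this point 34 mm; bolt drawn back and lid shut it lies at x = -20, y = +130 mm in the box frame; nothing stands behind it
- keeper_mouth (a point): mouth of the keeper, the two fixed straps on the far (-y) side of the disc, on the bolt's line 37 mm from the disc's axis
- tablet_bottle: white tablet bottle with screw cap, 42 mm diameter, 74 mm high, loose, standing right (-y) of the box; origin at its underside; not to be moved
- screw_jar: white screw jar, 39 mm diameter, 72 mm high, loose, standing right (-y) of the box; origin at its underside; not to be moved
- cup_stack: stack of clear dose cups, 46 mm diameter, 50 mm high, loose, standing behind the box; origin at its underside; not to be moved

How it is judged:
By the outcome, as a careful person would: the job done as asked, in the order asked, and still so for the second after the job is handed in, with the robot touching nothing.
It also fails if it takes over 58 s, if anything falls off the work surface, if the arm or the gripper's body presses on something with over 40 N, if the wrist force passes 120 N, or if a joint passes its speed limit or range.

ROBOT

A 6-joint arm with a two-finger parallel gripper is mounted at the origin on a cart in front of the work surface, level with it; the furniture and walls round the work are solid. World frame = base frame: x ahead of the robot, y to its left, z up, the work surface at z = 0. Lengths are in m, angles in rad, forces in N, time in s.
With the tool pointing down it reaches from about 0.35 to 0.85 m from the base axis. Payload 8.1 kg.
Tool frame: the origin (TCP) lies at the very end of the fingers, on their centre line; the grasp point (between the pads) lies 19 mm behind it (grasp_offset is the distance from the TCP to the grasp point, in m); z points along the fingers, y is the direction in which the jaws open and shut (so a half turn about z gives the same grasp; the last joint's range is limited). The gripper opens to 93 mm and grips with 3 to 60 N. Pads are 15 mm wide; open, the fingers measure 128 mm over their backs; the gripper's body (75 mm by 188 mm) begins 65 mm behind the grasp point.
Start: joints at [-1.227, 0.13, 1.488, -0, 1.523, -0.085], TCP at [0.249, -0.546, 0.219] pointing down, gripper open.
Joint ranges: [-2.96, 2.96], [-0.89, 2.26], [0.02, 2.5], [-1.34, 4.48], [0, 2.73], [-2.66, 2.66]. Speed limits (rad/s): [2.39, 2.39, 2.79, 3.14, 3.14, 3.14].

INTERFACE

Orientations are given as a rotation vector (axis times angle).
In Python, from plant import read_state, read_camera, close_job, search_frame, masks_of, grasp_offset gives the robot as it stands.
- The arm moves only by the tool drive_tool, never from a script. Its argument "plan" is a list of rows, each an object with "claw": the closure, from 0 (fully open) to 1 (shut); "linear": the shift along the tool's x, y, z in cm, a list of three; "angular": the turn, a rotation vector about the tool's x, y, z in degrees, a list of three. In form: [{"claw": claw, "linear": [tx, ty, tz], "angular": [ax, ay, az]}, ...]. A call has 1 to 12 rows; each row shifts and turns the commanded pose from where the row before left it, along the tool's axes as they then stand; what a row does not reach is not made up. A row lasts 1/8 s, in which the tool goes at most 62.5 mm and 10.7 degrees, less where a joint would pass 70% of its speed; a pose out of reach is approached as far as the arm can. A call is refused whole if a number of a shift passes 6.25 or a number of a turn 10.7, either way. A call with a gripper value outside its range is refused whole. The fingers move at their own pace and stop on an object; "newtons" is the grip in N (left out, the last holds). Time passes only in rows, so rows that do not move let the fingers close. It gives the time, the measured TCP pose, the force and the opening at its end, in the units of the state.
- read_state(): the state, without advancing time (a new reading comes with each control period).
- read_camera(name): name is "side" or "top"; returns a dict with "pixels" (420x560x3 uint8, red, green, blue), "K" (3x3 intrinsics, pixels), "xyz" and "attitude" of the camera in the world. Camera axes: x right, y up, looking along -z (the intrinsics and any distortion apply to the point x, -y, -z); pixel columns grow to the right and rows downward; lengths in m; the calibration is good to about 2 mm. A picture is of the moment at which its call begins. There is no depth.
- close_job(): hands the job in, once; it reports no verdict.
Trained networks look in a picture, given as the dict that the camera call returned (one of the last four; its "shot" number tells which), for a name from the list of things; names that differ only in an ending like _2 or _b are one class to them, and where a whole thing is asked for, a point or a joint stands for the part that bears it (a point fixed in the world has none). Each returns a list of dicts, best first, with "p" (0 to 1); they miss things now and then, are a little off and sometimes report something else, mostly with a low value. They report only what shows in the picture. A call takes as long as a camera call.
- search_frame(picture, label): "at" ([x, y, z] in m, in world coordinates, good to about 4 mm: the middle of the surface that is visible of it).
- masks_of(picture, label): "mask" (420x560 bool, what is visible of it).
The state is a dict: "t": time; "q": joint angles; "dq": joint speeds; "joint_torque": joint torques, N m; "tool_pos": TCP position; "orientation": TCP orientation; "force": force on the tool from outside, world axes, zero at the start; "wrist_torque": the same for the moment, N m; "opening": finger opening in m.
Only numpy, scipy, OpenCV 4.12 (cv2) and the standard library are available. Lean on these libraries where they do the work, as an engineer would, in place of code of your own. Each camera call takes 0.05 s, during which the arm holds its last target.

## Working session

There is one attempt and no reset: what is moved stays moved. The work goes in short steps, Python scripts to look and compute and a tool call to move; the robot and the scene stay as the last step left them, time stands still between calls to the robot, and variables do not carry over. Pictures are saved under pics/ and viewed, and the job is handed in when it is done.

Besides the shell and the picture viewer there is one more tool, called after "Emit:" by a JSON object that holds its "name" and its "arguments". drive_tool: Moves the arm, as the interface text tells. Its arguments: {"type":"object","properties":{"plan":{"type":"array"},"newtons":{"type":"number"}},"required":["plan"]}

```bash
ls; mkdir -p pics
python3 - <<'E'
from plant import *
import cv2
print(read_state(), grasp_offset)
for n in ("side","top"):
    p=read_camera(n); cv2.imwrite(f"pics/{n}0.png",p["pixels"][:,:,::-1])
    print(n,p["K"],p["xyz"],p["attitude"],[k for k in p if k!="pixels"])
    for l in ["lockbox","lid_press","disc_centre","finger_post","bolt_nose","bolt_tail","keeper_mouth","tablet_bottle","screw_jar","cup_stack"]:
        try: print(l,[(r["p"],r["at"]) for r in search_frame(p,l)][:2])
        except Exception as e: print(l,e)
print(read_state()["t"])
E
```

```text
pics
{'t': 0.0, 'q': array([-1.22744174e+00,  1.31163189e-01,  1.48927072e+00,  1.84665891e-05,
        1.52301043e+00, -8.53981872e-02]), 'dq': array([-1.22491518e-03, -4.38121458e-04,  1.06807731e-03, -1.92826773e-04,
       -2.80857530e-05,  6.78600209e-04]), 'joint_torque': array([ 9.51774382e-04, -5.59822297e+01, -4.91769826e+01,  7.70053128e-02,
        3.51730711e-02, -1.61783637e-04]), 'tool_pos': array([ 0.24927643, -0.54513765,  0.21759095]), 'orientation': array([-3.06788294e+00, -6.67944003e-01,  3.45175491e-04]), 'force': array([-0.33274331,  0.47361283,  0.28006586]), 'wrist_torque': array([ 0.02735886, -0.05937004, -0.01559819]), 'opening': 0.09287685126140552} 0.0188
side [[439.97726781   0.         270.83100529]
 [  0.         439.97726781 207.29060521]
 [  0.           0.           1.        ]] [0.49953526 0.5976865  0.6378713 ] [ 0.06701173 -1.27977663 -2.71422085] ['K', 'xyz', 'attitude', 'shot']
lockbox [(0.85, [0.5334, 0.0034, 0.1091]), (0.33, [0.5559, 0.0248, 0.1434])]
lid_press [(0.87, [0.544, -0.0269, 0.1359])]
disc_centre [(0.85, [0.5121, -0.0989, 0.1478])]

[... 369 characters left out ...]
69250182]
 [  0.           0.           1.        ]] [ 0.45166139 -0.06048716  1.14951873] [ 0.13121321 -0.11775124 -1.56727922] ['K', 'xyz', 'attitude', 'shot']
lockbox [(0.59, [0.5354, -0.0722, 0.1366])]
lid_press [(0.65, [0.5366, -0.0743, 0.1348])]
disc_centre [(0.93, [0.5208, -0.1007, 0.1447])]
finger_post [(0.88, [0.522, -0.1028, 0.1473])]
bolt_nose [(0.82, [0.5563, 0.0093, 0.1473]), (0.73, [0.5208, -0.1012, 0.1502])]
bolt_tail [(0.66, [0.5534, 0.0103, 0.1472])]
keeper_mouth [(0.91, [0.5338, -0.0711, 0.1393])]
tablet_bottle [(0.79, [0.4335, -0.254, 0.0741])]
screw_jar [(0.65, [0.5316, -0.2776, 0.0723]), (0.56, [0.5393, -0.0688, 0.1374])]
cup_stack [(0.54, [0.6821, -0.1225, 0.0303])]
1.1
```

View images.

View pics/side0.png

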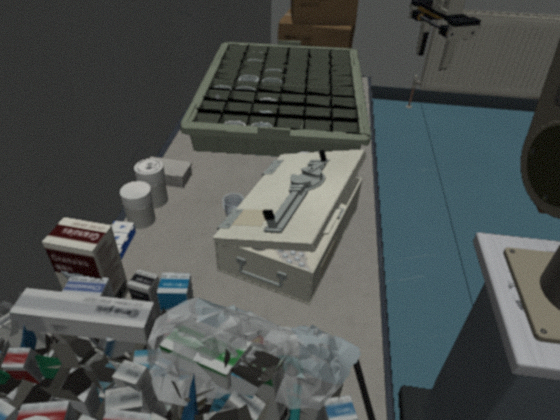

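View pics/top0.png

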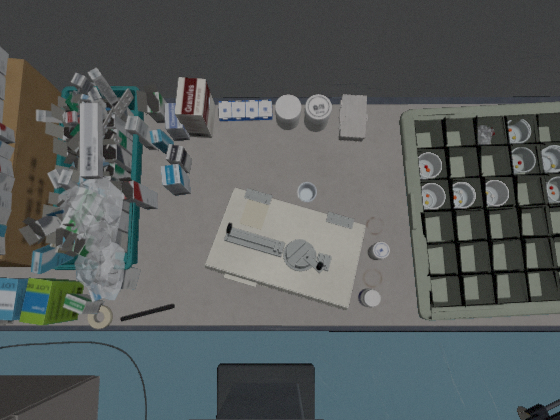

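Run:
```python
import cv2
a=cv2.imread("pics/top0.png")[170:320,195:395]; cv2.imwrite("pics/top0z.png",cv2.resize(cv2.convertScaleAbs(a,alpha=1.2),None,fx=4,fy=4,interpolation=cv2.INTER_CUBIC))
a=cv2.imread("pics/side0.png")[140:300,205:385]; cv2.imwrite("pics/side0z.png",cv2.resize(cv2.convertScaleAbs(a,alpha=1.2),None,fx=3.7,fy=3.7,interpolation=cv2.INTER_CUBIC))
```

```text
(no output)
```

View pics/top0z.png

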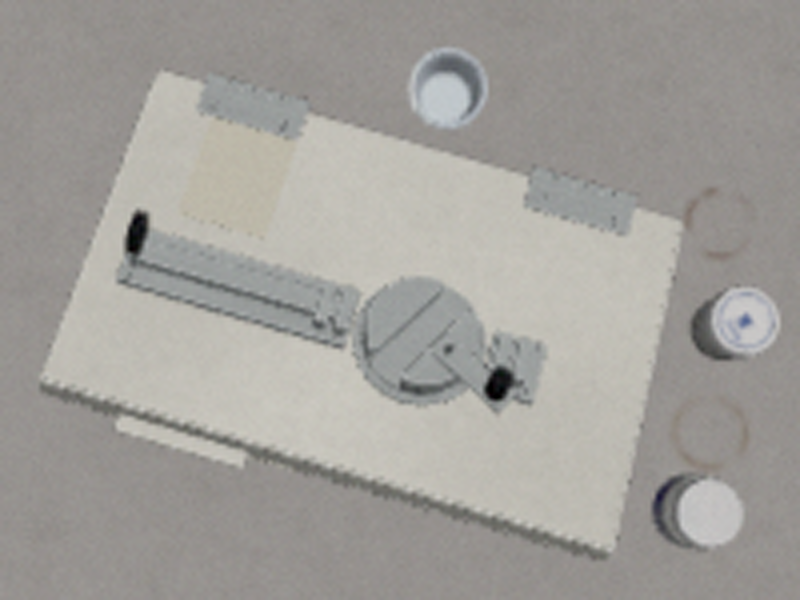

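View pics/side0z.png

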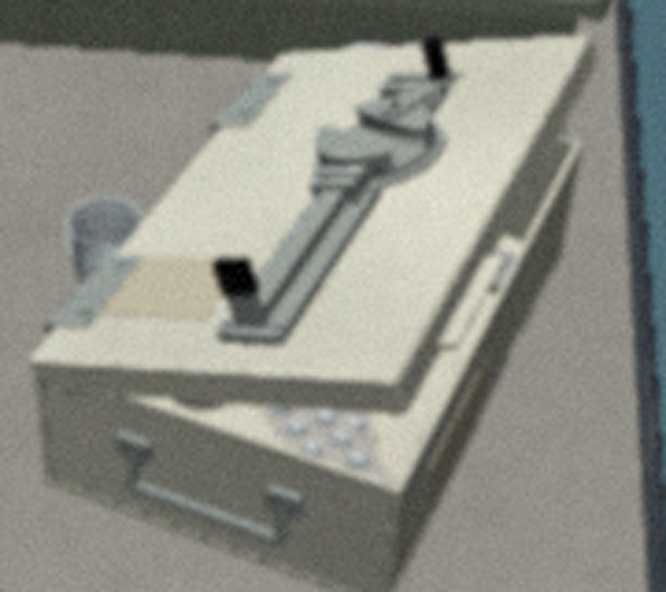

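```bash
cat > h.py <<'E'
import numpy as np, cv2
from scipy.spatial.transform import Rotation as R
from scipy.optimize import least_squares
C={"side":(439.97726781,270.83100529,207.29060521,[0.49953526,0.5976865,0.6378713],[0.06701173,-1.27977663,-2.71422085]),
"top":(478.57429217,277.36679703,210.69250182,[0.45166139,-0.06048716,1.14951873],[0.13121321,-0.11775124,-1.56727922])}
def proj(n,P):
    f,cx,cy,t,r=C[n]; c=R.from_rotvec(r).inv().apply(np.asarray(P)-t)
    return np.array([cx+f*c[0]/-c[2], cy-f*c[1]/-c[2]])
def box2w(p,P):  # p=[x,y,yaw]
    P=np.asarray(P,float); c,s=np.cos(p[2]),np.sin(p[2])
    return np.array([p[0]+c*P[0]-s*P[1],p[1]+s*P[0]+c*P[1],P[2]])
def lid(a,P): # shut-lid point in box frame -> rotated
    x,y,z=P; dx,dz=x-.095,z-.089
    return np.array([.095+dx*np.cos(a)+dz*np.sin(a), y, .089-dx*np.sin(a)+dz*np.cos(a)])
T=.0935
def post(d,h=.034): return np.array([-.02-.05*np.cos(d),-.03-.05*np.sin(d),T+h])
E
cat > fit.py <<'E'
from h import *
def top(u,v): return np.array([195+(u+.5)/4-.5,170+(v+.5)/4-.5])
def side(u,v): return np.array([205+(u+.5)/3.7-.5,140+(v+.5)/3.7-.5])
def res(p,verb=False):
    b,a,d,ofr,osd,ore=p[:3],p[3],p[4],p[5],p[6],p[7]
    L=lambda P:box2w(b,lid(a,P))
    obs=[("top",L([.095+ore,.15+osd,T]),top(162,72)),("top",L([.095+ore,-.15-osd,T]),top(683,222)),
     ("top",L([-.095-ofr,-.15-osd,T]),top(610,545)),("top",L([-.095-ofr,.15+osd,T]),top(42,380)),
     ("top",L([-.02,-.03,T+.0175]),top(421,338)),("top",L(post(d,.034)),top(497,381)),
     ("top",L([-.02,.128,T+.034]),top(137,232)),
     ("side",L([-.095-ofr,.15+osd,T]),side(397,387)),("side",L([-.095-ofr,-.15-osd,T]),side(590,38)),
     ("side",L([-.02,.13,T+.034]),side(237,276)),("side",L(post(d)),side(434,60)),
     ("side",box2w(b,[-.095,.15,.089]),side(400,490))]
    r=[np.subtract(proj(n,P),o) for n,P,o in obs]
    if verb:
        for (n,P,o),q in zip(obs,r): print(n,P.round(4),o.round(1),q.round(2))
    return np.concatenate(r+[p[5:]*200])
s=least_squares(res,[.55,-.06,-.27,.4,.8,0,0,0],loss="soft_l1")
print(s.x.round(4),s.cost); res(s.x,True)
E
python3 fit.py
```

```text
[ 5.3940e-01 -7.3700e-02 -2.8700e-01  3.2450e-01  1.1013e+00  3.9000e-03
  1.9000e-03 -1.1000e-03] 5.6825045736408715
top [0.6739 0.045  0.0936] [235.1 187.6] [-0.48 -0.31]
top [ 0.5879 -0.2463  0.0936] [365.4 225.1] [-0.2  -0.03]
top [ 0.4127 -0.1946  0.1551] [347.1 305.9] [0.26 0.76]
top [0.4986 0.0967 0.1551] [205.1 264.6] [ 0.44 -0.45]
top [ 0.5242 -0.1005  0.1465] [299.9 254.1] [ 0.72 -2.04]
top [ 0.4961 -0.1387  0.1694] [318.9 264.9] [1.03 0.24]
top [0.574  0.0496 0.1622] [228.9 227.6] [-0.34 -0.04]
side [0.4986 0.0967 0.1551] [311.9 244.2] [-0.14 -0.47]
side [ 0.4127 -0.1946  0.1551] [364.1 149.9] [-0.05  0.66]
side [0.5746 0.0515 0.1622] [268.7 214.2] [-0.36  2.26]
side [ 0.4961 -0.1387  0.1694] [321.9 155.9] [ 0.63 -0.38]
side [0.4908 0.0971 0.089 ] [312.7 272.1] [0.63 0.92]
```

```bash
cat >> h.py <<'E'
import json
B=[.5394,-.0737,-.287]
def cur():
    from plant import read_state
    s=read_state(); r=R.from_rotvec(s["orientation"]).as_matrix()
    return np.array(s["tool_pos"]),np.arctan2(r[1,0],r[0,0]),s,r
def rows(wps,p=None,a=None,claw=1,vmax=5.5,wmax=9.5,dec=2):
    """wps: list of (xyz, angle_deg or None, nrows or None); tool points down"""
    if p is None: p,a,s,_=cur()
    p=np.array(p,float); out=[]
    for w,ang,n in wps:
        w=np.array(w,float); ang=a if ang is None else np.deg2rad(ang)
        if n is None: n=max(1,int(np.ceil(max(np.linalg.norm(w-p)*100/vmax,abs(np.rad2deg(ang-a))/wmax))))
        p0,a0=p.copy(),a
        for i in range(1,n+1):
            tp=p0+(w-p0)*i/n; ta=a0+(ang-a0)*i/n
            M=np.array([[np.cos(a),np.sin(a),0],[np.sin(a),-np.cos(a),0],[0,0,-1]])
            l=np.round(M.T@(tp-p)*100,dec); t=np.round(np.rad2deg(-(ta-a)),1)
            p=p+M@l/100; a=a-np.deg2rad(t)
            out.append({"claw":claw,"linear":(l+0).tolist(),"angular":[0,0,float(t+0)]})
    for i in range(0,len(out),12): print(json.dumps(out[i:i+12]))
    print(len(out),"end",p.round(4),np.rad2deg(a).round(1))
E
python3 - <<'E'
from h import *
for a in (.3245,0):print(box2w(B,lid(a,[-.077,.075,T])))
p,a,s,r=cur(); print(p,np.rad2deg(a),r.round(3))
P=box2w(B,lid(.3245,[-.077,.075,T]))
rows([((.26,-.5,.26),None,None),((P[0],P[1],.25),163.6,15),((P[0],P[1],P[2]+.02),163.6,None)])
E
```

```text
[0.49676575 0.01708196 0.14810475]
[0.48678021 0.02002917 0.0935    ]
[ 0.24946375 -0.54567169  0.21864004] 24.56946270286144 [[ 0.909  0.416 -0.   ]
 [ 0.416 -0.909  0.   ]
 [-0.    -0.    -1.   ]]
[{"claw": 1, "linear": [1.43, -1.86, -2.07], "angular": [0, 0, 0.0]}, {"claw": 1, "linear": [1.43, -1.86, -2.07], "angular": [0, 0, 0.0]}, {"claw": 1, "linear": [2.87, -2.48, 0.07], "angular": [0, 0, -9.3]}, {"claw": 1, "linear": [3.23, -1.98, 0.06], "angular": [0, 0, -9.2]}, {"claw": 1, "linear": [3.51, -1.44, 0.07], "angular": [0, 0, -9.3]}, {"claw": 1, "linear": [3.69, -0.86, 0.07], "angular": [0, 0, -9.3]}, {"claw": 1, "linear": [3.78, -0.24, 0.06], "angular": [0, 0, -9.2]}, {"claw": 1, "linear": [3.78, 0.36, 0.07], "angular": [0, 0, -9.3]}, {"claw": 1, "linear": [3.66, 0.97, 0.07], "angular": [0, 0, -9.3]}, {"claw": 1, "linear": [3.47, 1.54, 0.07], "angular": [0, 0, -9.2]}, {"claw": 1, "linear": [3.16, 2.08, 0.06], "angular": [0, 0, -9.3]}, {"claw": 1, "linear": [2.8, 2.57, 0.07], "angular": [0, 0, -9.3]}]
[{"claw": 1, "linear": [2.34, 2.98, 0.07], "angular": [0, 0, -9.3]}, {"claw": 1, "linear": [1.82, 3.32, 0.06], "angular": [0, 0, -9.2]}, {"claw": 1, "linear": [1.28, 3.57, 0.07], "angular": [0, 0, -9.3]}, {"claw": 1, "linear": [0.68, 3.73, 0.07], "angular": [0, 0, -9.3]}, {"claw": 1, "linear": [0.07, 3.79, 0.06], "angular": [0, 0, -9.2]}, {"claw": 1, "linear": [0.0, 0.0, 4.1], "angular": [0, 0, 0.0]}, {"claw": 1, "linear": [0.0, 0.0, 4.09], "angular": [0, 0, 0.0]}]
19 end [0.4967 0.0171 0.1681] 163.6
```

Emit:
{"name": "drive_tool", "arguments": {"plan": [{"claw": 1, "linear": [1.4, -1.9, -2.1], "angular": [0, 0, 0]}, {"claw": 1, "linear": [1.4, -1.9, -2.1], "angular": [0, 0, 0]}, {"claw": 1, "linear": [2.9, -2.5, 0], "angular": [0, 0, -9.3]}, {"claw": 1, "linear": [3.2, -2.0, 0], "angular": [0, 0, -9.3]}, {"claw": 1, "linear": [3.5, -1.4, 0], "angular": [0, 0, -9.3]}, {"claw": 1, "linear": [3.7, -0.9, 0], "angular": [0, 0, -9.3]}, {"claw": 1, "linear": [3.8, -0.2, 0], "angular": [0, 0, -9.3]}, {"claw": 1, "linear": [3.8, 0.4, 0], "angular": [0, 0, -9.3]}, {"claw": 1, "linear": [3.7, 1.0, 0], "angular": [0, 0, -9.3]}, {"claw": 1, "linear": [3.5, 1.5, 0], "angular": [0, 0, -9.3]}, {"claw": 1, "linear": [3.2, 2.1, 0], "angular": [0, 0, -9.3]}, {"claw": 1, "linear": [2.8, 2.6, 0], "angular": [0, 0, -9.3]}], "newtons": 10}}

```text
t: 2.6
tool_pos: [0.4176, -0.1517, 0.2609]
orientation: [1.621, 2.691, 0.0]
force: [-0.8, -0.3, 0.9]
opening: 0.0
```

Run:
```python
from h import *
p,a,s,r=cur(); print(p,np.rad2deg(a),r.round(3),s["t"],s["opening"],s["force"])
P=box2w(B,lid(.3245,[-.077,.075,T]))
rows([((P[0],P[1],.25),163.6,None),((P[0],P[1],P[2]+.02),163.6,None)])
```

```text
[ 0.41756174 -0.15167661  0.26085876] 117.87130682095948 [[-0.467  0.884  0.001]
 [ 0.884  0.467 -0.   ]
 [-0.001  0.    -1.   ]] 2.6 3.4598358239459144e-05 [-0.81318369 -0.25858939  0.89952241]
[{"claw": 1, "linear": [2.24, 2.98, 0.22], "angular": [0, 0, -9.1]}, {"claw": 1, "linear": [1.75, 3.29, 0.21], "angular": [0, 0, -9.2]}, {"claw": 1, "linear": [1.19, 3.54, 0.22], "angular": [0, 0, -9.1]}, {"claw": 1, "linear": [0.62, 3.67, 0.22], "angular": [0, 0, -9.2]}, {"claw": 1, "linear": [0.03, 3.73, 0.22], "angular": [0, 0, -9.1]}, {"claw": 1, "linear": [0.0, 0.0, 4.09], "angular": [0, 0, 0.0]}, {"claw": 1, "linear": [0.0, 0.0, 4.1], "angular": [0, 0, 0.0]}]
7 end [0.4967 0.0171 0.1681] 163.6
```

Emit:
{"name": "drive_tool", "arguments": {"plan": [{"claw": 1, "linear": [2.2, 3.0, 0.2], "angular": [0, 0, -9.2]}, {"claw": 1, "linear": [1.8, 3.3, 0.2], "angular": [0, 0, -9.2]}, {"claw": 1, "linear": [1.2, 3.5, 0.2], "angular": [0, 0, -9.1]}, {"claw": 1, "linear": [0.6, 3.7, 0.2], "angular": [0, 0, -9.1]}, {"claw": 1, "linear": [0, 3.7, 0.2], "angular": [0, 0, -9.1]}, {"claw": 1, "linear": [0, 0, 4.0], "angular": [0, 0, 0]}, {"claw": 1, "linear": [0, 0, 4.0], "angular": [0, 0, 0]}, {"claw": 1, "linear": [0, 0, 0], "angular": [0, 0, 0]}]}}

```text
t: 3.6
tool_pos: [0.4947, 0.0156, 0.1673]
orientation: [-0.456, -3.102, 0.001]
force: [0.4, 0.2, 0.3]
opening: 0.0006
```

Run:
```python
from h import *
from plant import *
p,a,s,r=cur(); print(p,np.rad2deg(a),s["t"],s["opening"],s["force"])
im=read_camera("side")["pixels"][:,:,::-1]
cv2.imwrite("pics/side1.png",cv2.resize(im[120:300,205:405],None,fx=3.5,fy=3.3,interpolation=cv2.INTER_CUBIC))
```

```text
[0.49472078 0.01561803 0.16732377] 163.28474389831544 3.6 0.0006399466317647536 [0.43451748 0.19634374 0.28624009]
```

View pics/side1.png

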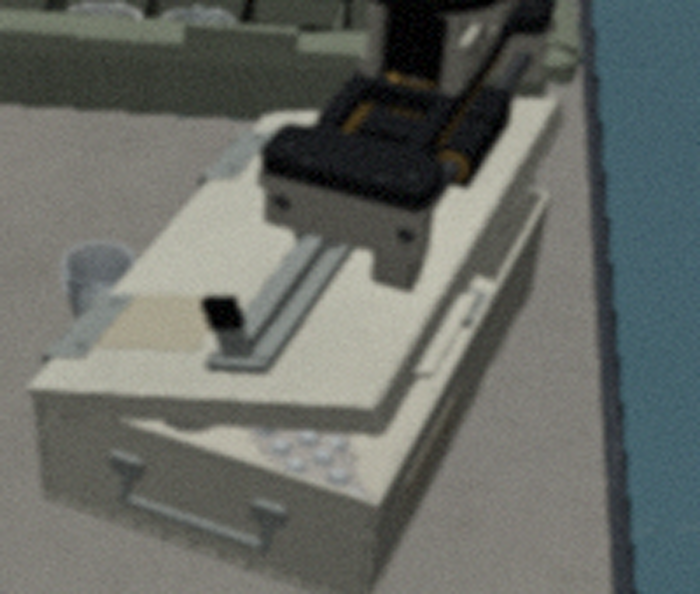

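Emit:
{"name": "drive_tool", "arguments": {"plan": [{"claw": 1, "linear": [0, 0, 0.8], "angular": [0, 0, 0]}, {"claw": 1, "linear": [0, 0, 0.8], "angular": [0, 0, 0]}, {"claw": 1, "linear": [0.1, 0, 0.6], "angular": [0, 0, 0]}, {"claw": 1, "linear": [0.1, 0, 0.6], "angular": [0, 0, 0]}, {"claw": 1, "linear": [0.1, 0, 0.6], "angular": [0, 0, 0]}, {"claw": 1, "linear": [0.1, 0, 0.6], "angular": [0, 0, 0]}, {"claw": 1, "linear": [0.1, 0, 0.6], "angular": [0, 0, 0]}, {"claw": 1, "linear": [0.1, 0, 0.6], "angular": [0, 0, 0]}, {"claw": 1, "linear": [0, 0, 0.6], "angular": [0, 0, 0]}, {"claw": 1, "linear": [0, 0, 0.6], "angular": [0, 0, 0]}, {"claw": 1, "linear": [0, 0, 0.6], "angular": [0, 0, 0]}, {"claw": 1, "linear": [0, 0, 0.3], "angular": [0, 0, 0]}]}}

```text
t: 5.15
tool_pos: [0.4914, 0.017, 0.0971]
orientation: [-0.457, -3.108, 0.0]
force: [-0.9, 0.1, 0.6]
opening: 0.0002
```

Emit:
{"name": "drive_tool", "arguments": {"plan": [{"claw": 1, "linear": [0, 0, 0.2], "angular": [0, 0, 0]}, {"claw": 1, "linear": [0, 0, 0.2], "angular": [0, 0, 0]}, {"claw": 1, "linear": [0, 0, 0], "angular": [0, 0, 0]}]}}

```text
t: 5.52
tool_pos: [0.4917, 0.017, 0.0938]
orientation: [0.457, 3.108, 0.0]
force: [-0.5, -0.6, 1.5]
opening: 0.0003
```

Run:
```python
from h import *
from plant import *
p,a,s,r=cur(); print(p,np.rad2deg(a),s["t"],s["opening"],s["force"])
im=read_camera("side")["pixels"][:,:,::-1]
cv2.imwrite("pics/side2.png",cv2.resize(im[120:300,205:405],None,fx=3.5,fy=3.3,interpolation=cv2.INTER_CUBIC))
```

```text
[0.49174799 0.01698075 0.09376821] 163.2676135619726 5.525 0.0002844656574576303 [-0.50421922 -0.6048344   1.53660586]
```

View pics/side2.png

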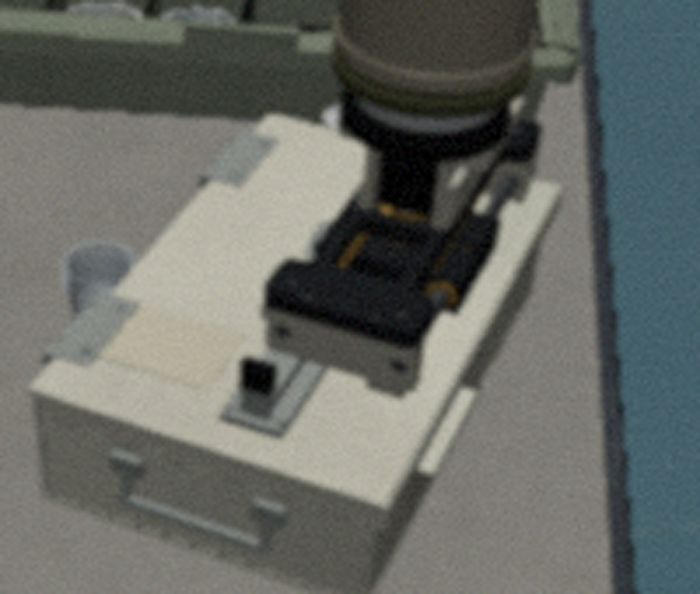

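Emit:
{"name": "drive_tool", "arguments": {"plan": [{"claw": 1, "linear": [0, 0, 0.2], "angular": [0, 0, 0]}, {"claw": 1, "linear": [0, 0, 0], "angular": [0, 0, 0]}]}}

```text
t: 5.82
tool_pos: [0.4919, 0.017, 0.0936]
orientation: [0.457, 3.108, -0.0]
force: [-9.6, -0.0, 17.5]
opening: 0.0004
```

Run:
```python
from h import *
p,a,s,r=cur()
rows([((p[0],p[1],.17),None,2),((.36,.05,.22),137,None)])
```

```text
[{"claw": 1, "linear": [0.0, 0.0, -3.82], "angular": [0, 0, 0.0]}, {"claw": 1, "linear": [0.0, 0.0, -3.82], "angular": [0, 0, 0.0]}, {"claw": 1, "linear": [4.53, -0.21, -1.67], "angular": [0, 0, 8.8]}, {"claw": 1, "linear": [4.44, -0.9, -1.66], "angular": [0, 0, 8.7]}, {"claw": 1, "linear": [4.25, -1.56, -1.67], "angular": [0, 0, 8.8]}]
5 end [0.36 0.05 0.22] 137.0
```

Emit:
{"name": "drive_tool", "arguments": {"plan": [{"claw": 1, "linear": [0, 0, -3.8], "angular": [0, 0, 0]}, {"claw": 1, "linear": [0, 0, -3.8], "angular": [0, 0, 0]}, {"claw": 1, "linear": [4.5, -0.2, -1.7], "angular": [0, 0, 8.8]}, {"claw": 1, "linear": [4.4, -0.9, -1.7], "angular": [0, 0, 8.8]}, {"claw": 1, "linear": [4.2, -1.6, -1.7], "angular": [0, 0, 8.8]}, {"claw": 1, "linear": [0, 0, 0], "angular": [0, 0, 0]}]}}

```text
t: 6.58
tool_pos: [0.3603, 0.0499, 0.2208]
orientation: [1.154, 2.917, 0.003]
force: [-0.0, -0.1, 0.3]
opening: 0.0006
```

Run:
```python
from h import *
from plant import *
p,a,s,r=cur(); print(p,np.rad2deg(a),s["t"],s["opening"],s["force"])
for n in ("side","top"):
    q=read_camera(n);im=q["pixels"][:,:,::-1]; cv2.imwrite(f"pics/{n}3.png",im)
    c=im[170:320,195:395] if n=="top" else im[140:300,205:385]
    cv2.imwrite(f"pics/{n}3z.png",cv2.resize(cv2.convertScaleAbs(c,alpha=1.2),None,fx=4 if n=="top" else 3.7,fy=4 if n=="top" else 3.7,interpolation=cv2.INTER_CUBIC))
    for l in ["finger_post","bolt_tail","disc_centre"]:
        print(l,[(r["p"],r["at"],np.argwhere(r0["mask"]).mean(0)[::-1].round(1)) for r,r0 in zip(search_frame(q,l),masks_of(q,l))][:2])
```

```text
[0.36030055 0.04990978 0.22079841] 136.83264375829273 6.575 0.0005898661544944564 [-0.00275478 -0.13279294  0.34122891]
finger_post [(0.74, [0.5063, -0.0938, 0.1092], array([313.5, 191.6]))]
bolt_tail [(0.76, [0.5482, 0.0293, 0.1067], array([285.6, 228.9]))]
disc_centre [(0.97, [0.506, -0.0956, 0.1114], array([313.6, 191.4]))]
finger_post [(0.75, [0.5119, -0.0978, 0.1112], array([378.2, 250.5]))]
bolt_tail [(0.82, [0.5392, 0.0102, 0.1081], array([248.1, 244.4]))]
disc_centre [(0.62, [0.5089, -0.0998, 0.1102], array([299.4, 261.2]))]
```

View pics/side3z.png

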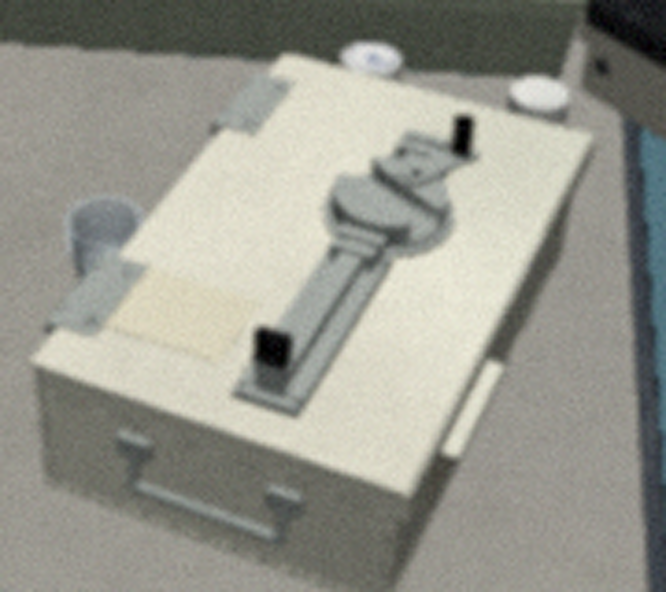

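View pics/top3z.png

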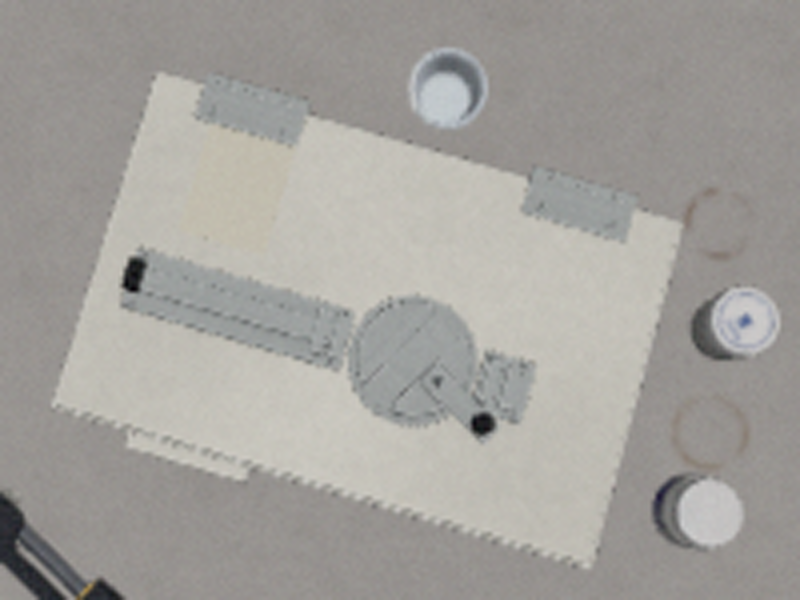

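```bash
cat > fit2.py <<'E'
from h import *
from fit import top,side
def res(p,verb=False):
    b,d,ofr,osd,ore=p[:3],p[3],p[4],p[5],p[6]; L=lambda P:box2w(b,P)
    obs=[("top",L([.095+ore,.15+osd,T]),top(160,73)),("top",L([.095+ore,-.15-osd,T]),top(683,222)),
     ("top",L([-.095-ofr,-.15-osd,T]),top(591,567)),("top",L([-.095-ofr,.15+osd,T]),top(55,405)),
     ("top",L([-.02,-.03,T+.0175]),top(413,360)),("top",L(post(d,.0435)),top(483,423)),
     ("top",L([-.02,.127,T+.0405]),top(134,274)),
     ("side",L([-.095-ofr,.15+osd,T]),side(411,492)),("side",L([-.095-ofr,-.15-osd,T]),side(592,138)),
     ("side",L([-.02,.13,T+.034]),side(271,348)),("side",L(post(d)),side(463,137))]
    r=[np.subtract(proj(n,P),o) for n,P,o in obs]
    if verb:
        for (n,P,o),q in zip(obs,r): print(n,P.round(4),o.round(1),q.round(2))
    return np.concatenate(r+[p[4:]*200])
s=least_squares(res,[.55,-.06,-.27,.8,0,0,0],loss="soft_l1")
print(s.x.round(4),s.cost); res(s.x,True)
E
python3 fit2.py | tail -12
```

```text
2.0000e-04] 2.344320305504967
top [0.6732 0.045  0.0935] [234.6 187.9] [ 0.02 -0.25]
top [ 0.5874 -0.2462  0.0935] [365.4 225.1] [-0.25  0.2 ]
top [ 0.4013 -0.1914  0.0935] [342.4 311.4] [-0.23 -0.53]
top [0.4871 0.0998 0.0935] [208.4 270.9] [ 0.04 -0.07]
top [ 0.5114 -0.0969  0.111 ] [297.9 259.6] [ 0.44 -0.39]
top [ 0.4759 -0.1321  0.137 ] [315.4 275.4] [0.3  0.13]
top [0.5557 0.0537 0.134 ] [228.1 238.1] [-0.24 -0.4 ]
side [0.4871 0.0998 0.0935] [315.7 272.6] [-0.01  0.04]
side [ 0.4013 -0.1914  0.0935] [364.6 176.9] [ 0.35 -0.49]
side [0.5566 0.0566 0.1275] [277.9 233.7] [0.18 1.43]
side [ 0.4759 -0.1321  0.1275] [329.8 176.7] [ 0.74 -0.78]
```

```bash
python3 fit2.py | tail -13 | head -1; sed -n 1,2p fit2.py >/dev/null
python3 - <<'E'
import io,contextlib
with contextlib.redirect_stdout(io.StringIO()):
    import fit2
from h import *
x=fit2.s.x; B=x[:3]; print("B",B.round(4),"disc",x[3]); d0=x[3]
yaw=np.rad2deg(B[2])
def tcp(d,gap,z=.024):  # tcp so that tool +x face (7.5mm) is gap from post surface(6mm)
    q=post(d); n=np.array([-np.sin(d),np.cos(d),0])
    P=box2w(B,q-n*(.0135+gap)); P[2]=T+z
    return P, yaw+90+np.rad2deg(d)
P,a=tcp(d0,.015); print(P,a,tcp(0,0))
rows([((P[0],P[1],.20),a,None),(P,a,None)])
E
```

```text
[ 5.3900e-01 -7.3700e-02 -2.8640e-01  1.0686e+00  3.9000e-03  1.8000e-03
B [ 0.539  -0.0737 -0.2864] disc 1.0686411818824895
[ 0.4960063  -0.15233296  0.1175    ] 134.81650678144166 (array([ 0.45960972, -0.09569676,  0.1175    ]), np.float64(73.58787724570286))
[{"claw": 1, "linear": [-4.73, -1.09, 0.37], "angular": [0, 0, 0.4]}, {"claw": 1, "linear": [-4.75, -1.06, 0.37], "angular": [0, 0, 0.4]}, {"claw": 1, "linear": [-4.74, -1.03, 0.37], "angular": [0, 0, 0.4]}, {"claw": 1, "linear": [-4.76, -0.99, 0.37], "angular": [0, 0, 0.4]}, {"claw": 1, "linear": [-4.76, -0.96, 0.37], "angular": [0, 0, 0.5]}, {"claw": 1, "linear": [0.0, 0.0, 4.12], "angular": [0, 0, 0.0]}, {"claw": 1, "linear": [0.0, 0.0, 4.13], "angular": [0, 0, 0.0]}]
7 end [ 0.496  -0.1523  0.1175] 134.8
```

Emit:
{"name": "drive_tool", "arguments": {"plan": [{"claw": 1, "linear": [-4.7, -1.1, 0.4], "angular": [0, 0, 0.4]}, {"claw": 1, "linear": [-4.8, -1.1, 0.4], "angular": [0, 0, 0.4]}, {"claw": 1, "linear": [-4.7, -1.0, 0.4], "angular": [0, 0, 0.4]}, {"claw": 1, "linear": [-4.8, -1.0, 0.4], "angular": [0, 0, 0.4]}, {"claw": 1, "linear": [-4.8, -1.0, 0.4], "angular": [0, 0, 0.4]}, {"claw": 1, "linear": [0, 0, 4.0], "angular": [0, 0, 0]}, {"claw": 1, "linear": [0, 0, 4.0], "angular": [0, 0, 0]}, {"claw": 1, "linear": [0, 0, 0], "angular": [0, 0, 0]}]}}

```text
t: 8.28
tool_pos: [0.4936, -0.1524, 0.1155]
orientation: [-1.204, -2.895, -0.0]
force: [0.2, -0.5, 0.6]
opening: 0.0001
```

```bash
cat >> h.py <<'E'
B=[.539,-.0737,-.2864]; yaw=np.rad2deg(B[2])
def tcp(d,gap,z=.025):
    q=post(d); n=np.array([-np.sin(d),np.cos(d),0])
    P=box2w(B,q-n*(.0135+gap)); P[2]=T+z
    return P, yaw+90+np.rad2deg(d)
E
python3 - <<'E'
from h import *
p,a,s,r=cur(); print(p,np.rad2deg(a),s["t"],s["force"])
print(tcp(1.0686,.015))
w=[(*tcp(1.0686,.002),2)]+[(*tcp(d,0),1) for d in np.linspace(1.0686,.12,11)[1:]]
rows(w)
E
```

```text
[ 0.49364097 -0.15243745  0.11549675] 134.85404916534895 8.275 [ 0.15479991 -0.48791284  0.58072162]
(array([ 0.4959594 , -0.15228698,  0.1185    ]), np.float64(134.816758735133))
[{"claw": 1, "linear": [0.57, 0.09, -0.15], "angular": [0, 0, 0.0]}, {"claw": 1, "linear": [0.58, 0.09, -0.15], "angular": [0, 0, 0.0]}, {"claw": 1, "linear": [0.68, -0.11, 0.0], "angular": [0, 0, 5.5]}, {"claw": 1, "linear": [0.48, -0.1, 0.0], "angular": [0, 0, 5.4]}, {"claw": 1, "linear": [0.48, -0.11, 0.0], "angular": [0, 0, 5.4]}, {"claw": 1, "linear": [0.48, -0.1, 0.0], "angular": [0, 0, 5.5]}, {"claw": 1, "linear": [0.47, -0.11, 0.0], "angular": [0, 0, 5.4]}, {"claw": 1, "linear": [0.48, -0.1, 0.0], "angular": [0, 0, 5.4]}, {"claw": 1, "linear": [0.48, -0.11, 0.0], "angular": [0, 0, 5.5]}, {"claw": 1, "linear": [0.48, -0.11, 0.0], "angular": [0, 0, 5.4]}, {"claw": 1, "linear": [0.48, -0.1, 0.0], "angular": [0, 0, 5.5]}, {"claw": 1, "linear": [0.48, -0.11, 0.0], "angular": [0, 0, 5.4]}]
12 end [ 0.4598 -0.1019  0.1185] 80.5
```

Emit:
{"name": "drive_tool", "arguments": {"plan": [{"claw": 1, "linear": [0.6, 0.1, -0.15], "angular": [0, 0, 0]}, {"claw": 1, "linear": [0.6, 0.1, -0.15], "angular": [0, 0, 0]}, {"claw": 1, "linear": [0.7, -0.1, 0], "angular": [0, 0, 5.4]}, {"claw": 1, "linear": [0.5, -0.1, 0], "angular": [0, 0, 5.4]}, {"claw": 1, "linear": [0.5, -0.1, 0], "angular": [0, 0, 5.4]}, {"claw": 1, "linear": [0.5, -0.1, 0], "angular": [0, 0, 5.4]}, {"claw": 1, "linear": [0.5, -0.1, 0], "angular": [0, 0, 5.4]}]}}

```text
t: 9.15
tool_pos: [0.4701, -0.1244, 0.1237]
orientation: [1.851, 2.534, 0.0]
force: [-0.8, -1.6, 1.1]
opening: 0.0
```

Run:
```python
from h import *
p,a,s,r=cur(); print(p,np.rad2deg(a),s["t"],s["force"])
w=[(*tcp(d,0),None) for d in (.55,.45,.35,.25,.15,.06,.06)]
rows(w)
from plant import *
im=read_camera("top")["pixels"][:,:,::-1][170:320,195:395]
cv2.imwrite("pics/top4z.png",cv2.resize(cv2.convertScaleAbs(im,alpha=1.2),None,fx=4,fy=4,interpolation=cv2.INTER_CUBIC))
im=read_camera("side")["pixels"][:,:,::-1][140:300,205:385]
cv2.imwrite("pics/side4z.png",cv2.resize(cv2.convertScaleAbs(im,alpha=1.2),None,fx=3.7,fy=3.7,interpolation=cv2.INTER_CUBIC))
```

```text
[ 0.47012428 -0.12436545  0.12373003] 107.70716614262723 9.15 [-0.79069701 -1.64495111  1.13360141]
[{"claw": 1, "linear": [0.25, -0.29, 0.52], "angular": [0, 0, 2.6]}, {"claw": 1, "linear": [0.5, -0.11, 0.0], "angular": [0, 0, 5.7]}, {"claw": 1, "linear": [0.51, -0.11, 0.0], "angular": [0, 0, 5.8]}, {"claw": 1, "linear": [0.51, -0.11, 0.0], "angular": [0, 0, 5.7]}, {"claw": 1, "linear": [0.5, -0.11, 0.0], "angular": [0, 0, 5.7]}, {"claw": 1, "linear": [0.46, -0.1, 0.0], "angular": [0, 0, 5.2]}, {"claw": 1, "linear": [0.0, 0.0, 0.0], "angular": [0, 0, 0.0]}]
7 end [ 0.4596 -0.0987  0.1185] 77.0
```

View pics/side4z.png

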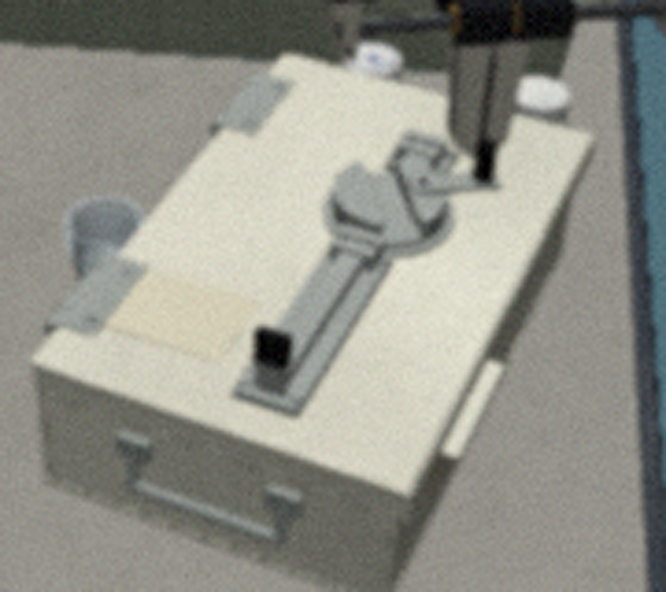

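Emit:
{"name": "drive_tool", "arguments": {"plan": [{"claw": 1, "linear": [0.3, -0.2, 0.3], "angular": [0, 0, 2.6]}, {"claw": 1, "linear": [0.5, -0.1, 0.1], "angular": [0, 0, 5.7]}, {"claw": 1, "linear": [0.5, -0.1, 0], "angular": [0, 0, 5.7]}, {"claw": 1, "linear": [0.5, -0.1, 0], "angular": [0, 0, 5.7]}, {"claw": 1, "linear": [0.5, -0.1, 0], "angular": [0, 0, 5.7]}, {"claw": 1, "linear": [0, 0, 0], "angular": [0, 0, 0]}]}}

```text
t: 10.0
tool_pos: [0.4609, -0.1024, 0.1186]
orientation: [2.358, 2.074, 0.001]
force: [-0.4, 0.4, 0.1]
opening: 0.0004
```

Run:
```python
from h import *
p,a,s,r=cur(); print(p,np.rad2deg(a),s["t"],s["force"])
w=[(*tcp(d,0),None) for d in (.07,0)]
rows(w)
from plant import *
im=read_camera("top")["pixels"][:,:,::-1][170:320,195:395]
cv2.imwrite("pics/top5z.png",cv2.resize(cv2.convertScaleAbs(im,alpha=1.2),None,fx=4,fy=4,interpolation=cv2.INTER_CUBIC))
im=read_camera("side")["pixels"][:,:,::-1][140:300,205:385]
cv2.imwrite("pics/side5z.png",cv2.resize(cv2.convertScaleAbs(im,alpha=1.2),None,fx=3.7,fy=3.7,interpolation=cv2.INTER_CUBIC))
for d in (0,.1,.2,.3):
  q=proj("side",box2w(B,post(d))); print(d,(q-[204.5,139.5])*3.7-.5)
```

```text
[ 0.46092524 -0.10244618  0.11864596] 82.64610175359289 10.0 [-0.40149271  0.3866859   0.14872885]
[{"claw": 1, "linear": [0.3, -0.17, 0.01], "angular": [0, 0, 5.0]}, {"claw": 1, "linear": [0.35, -0.08, 0.0], "angular": [0, 0, 4.1]}]
2 end [ 0.4596 -0.0957  0.1185] 73.5
0 [486.08440891 191.39835231]
0.1 [488.64707113 186.00977624]
0.2 [490.24775566 180.4641205 ]
0.3 [490.88254153 174.82044801]
```

View pics/side5z.png

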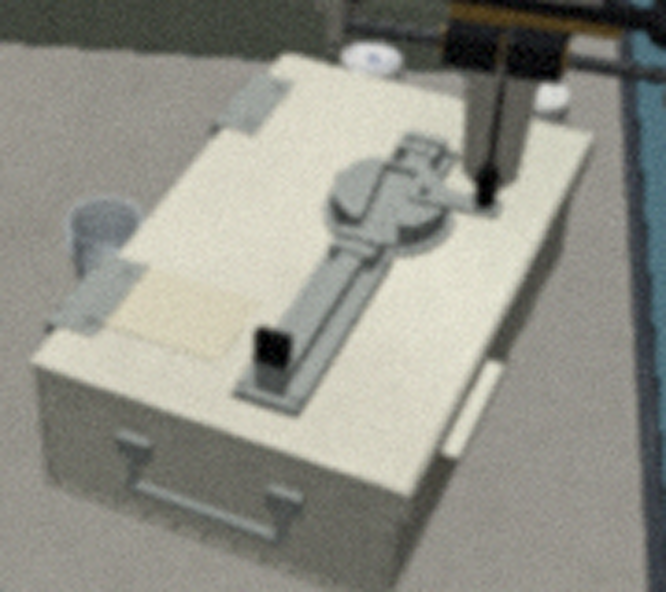

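View pics/top5z.png

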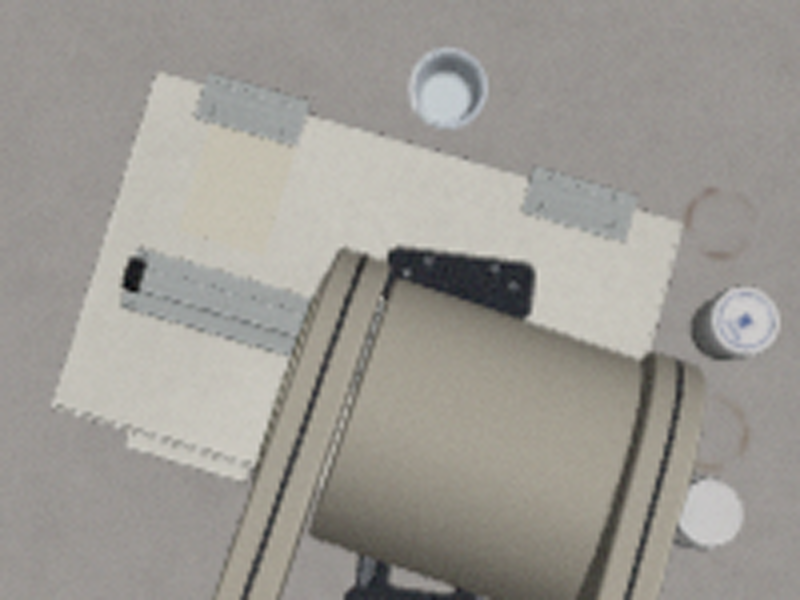

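Emit:
{"name": "drive_tool", "arguments": {"plan": [{"claw": 1, "linear": [0.3, -0.1, 0], "angular": [0, 0, 5.0]}, {"claw": 1, "linear": [0.2, -0.1, 0], "angular": [0, 0, 4.1]}, {"claw": 1, "linear": [0, 0, 0], "angular": [0, 0, 0]}]}}

```text
t: 10.48
tool_pos: [0.4595, -0.0975, 0.1179]
orientation: [2.517, 1.88, 0.0]
force: [0.2, -1.3, 0.0]
opening: 0.0005
```

Run:
```python
from h import *
p,a,s,r=cur(); print(p,np.rad2deg(a),s["t"],s["force"],tcp(0,0))
q=p-.02*np.array([np.cos(a),np.sin(a),0])
rows([(q,None,1),([q[0],q[1],.2],None,2),((.36,.05,.22),None,None)])
```

```text
[ 0.45946677 -0.09747882  0.11792962] 73.51508723322645 10.475 [ 0.22050735 -1.2540209   0.00827739] (array([ 0.45956252, -0.09565307,  0.1185    ]), np.float64(73.59048874745322))
[{"claw": 1, "linear": [-2.0, 0.0, 0.0], "angular": [0, 0, 0.0]}, {"claw": 1, "linear": [0.0, 0.0, -4.1], "angular": [0, 0, 0.0]}, {"claw": 1, "linear": [0.0, 0.0, -4.11], "angular": [0, 0, 0.0]}, {"claw": 1, "linear": [3.33, -3.43, -0.5], "angular": [0, 0, 0.0]}, {"claw": 1, "linear": [3.33, -3.43, -0.5], "angular": [0, 0, 0.0]}, {"claw": 1, "linear": [3.33, -3.43, -0.5], "angular": [0, 0, 0.0]}, {"claw": 1, "linear": [3.33, -3.43, -0.5], "angular": [0, 0, 0.0]}]
7 end [0.36 0.05 0.22] 73.5
```

Emit:
{"name": "drive_tool", "arguments": {"plan": [{"claw": 1, "linear": [-2.0, 0, 0], "angular": [0, 0, 0]}, {"claw": 1, "linear": [0, 0, -4.1], "angular": [0, 0, 0]}, {"claw": 1, "linear": [0, 0, -4.1], "angular": [0, 0, 0]}, {"claw": 1, "linear": [4.3, -3.4, -0.5], "angular": [0, 0, 0]}, {"claw": 1, "linear": [4.3, -3.4, -0.5], "angular": [0, 0, 0]}, {"claw": 1, "linear": [4.3, -3.4, -0.5], "angular": [0, 0, 0]}, {"claw": 1, "linear": [4.3, -3.4, -0.5], "angular": [0, 0, 0]}, {"claw": 1, "linear": [0, 0, 0], "angular": [0, 0, 0]}]}}

```text
t: 11.48
tool_pos: [0.3717, 0.0902, 0.2204]
orientation: [-2.511, -1.888, -0.003]
force: [0.0, -0.6, 0.0]
opening: 0.0007
```

Run:
```python
from h import *
p,a,s,r=cur(); print(p,np.rad2deg(a),s["t"],s["force"],tcp(0,0))
from plant import *
im=read_camera("top")["pixels"][:,:,::-1][170:320,195:395]
cv2.imwrite("pics/top6z.png",cv2.resize(cv2.convertScaleAbs(im,alpha=1.2),None,fx=4,fy=4,interpolation=cv2.INTER_CUBIC))
im=read_camera("side")["pixels"][:,:,::-1][140:300,205:385]
cv2.imwrite("pics/side6z.png",cv2.resize(cv2.convertScaleAbs(im,alpha=1.2),None,fx=3.7,fy=3.7,interpolation=cv2.INTER_CUBIC))
for d in (-.1,0,.1,.2):
  q=proj("side",box2w(B,post(d))); q2=proj("top",box2w(B,post(d,.0435)));print(d,(q-[204.5,139.5])*3.7-.5,(q2-[194.5,169.5])*4-.5)
```

```text
[0.37170065 0.09016032 0.22041115] 73.88599834259246 11.475 [ 0.01009397 -0.6294564   0.03950897] (array([ 0.45956252, -0.09565307,  0.1185    ]), np.float64(73.59048874745322))
-0.1 [482.57445423 196.57100056] [380.94717822 444.46335449]
0 [486.08440891 191.39835231] [389.97815979 447.65468666]
0.1 [488.64707113 186.00977624] [399.27988479 449.92163219]
0.2 [490.24775566 180.4641205 ] [408.75746526 451.24039654]
```

View pics/side6z.png

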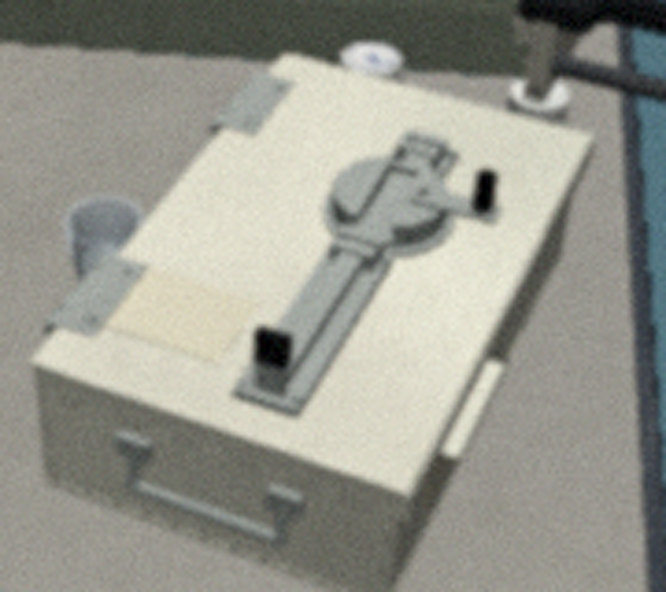

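View pics/top6z.png

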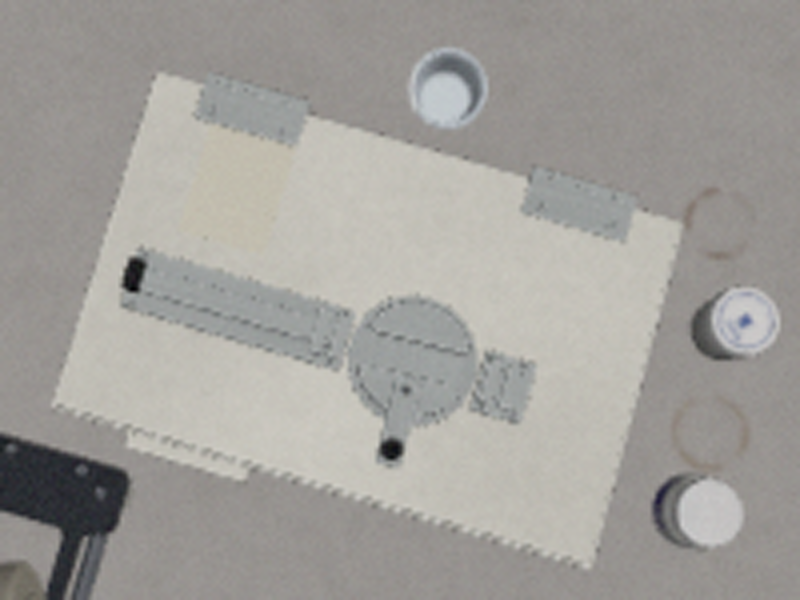

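```bash
cat >> h.py <<'E'
def tb(y,z=.0265):
    P=box2w(B,[-.02,y+.0075,T+z]); return P
E
python3 - <<'E'
from h import *
P=tb(.150); print(P)
rows([((.42,.16,.2),None,None),((P[0],P[1],.19),73.59,None),(P,73.59,None)])
E
```

```text
[0.56430852 0.08303458 0.12      ]
[{"claw": 1, "linear": [4.15, 1.25, 0.99], "angular": [0, 0, 0.0]}, {"claw": 1, "linear": [4.15, 1.25, 1.0], "angular": [0, 0, 0.0]}, {"claw": 1, "linear": [-1.1, 5.34, 0.33], "angular": [0, 0, 0.0]}, {"claw": 1, "linear": [-1.11, 5.34, 0.33], "angular": [0, 0, 0.0]}, {"claw": 1, "linear": [-1.1, 5.34, 0.34], "angular": [0, 0, 0.0]}, {"claw": 1, "linear": [0.0, 0.0, 3.5], "angular": [0, 0, 0.0]}, {"claw": 1, "linear": [0.0, 0.0, 3.5], "angular": [0, 0, 0.0]}]
7 end [0.5644 0.0831 0.12  ] 73.6
```

Emit:
{"name": "drive_tool", "arguments": {"plan": [{"claw": 1, "linear": [4.2, 1.2, 1.0], "angular": [0, 0, 0]}, {"claw": 1, "linear": [4.2, 1.2, 1.0], "angular": [0, 0, 0.3]}, {"claw": 1, "linear": [-1.1, 5.3, 0.3], "angular": [0, 0, 0]}, {"claw": 1, "linear": [-1.1, 5.3, 0.3], "angular": [0, 0, 0]}, {"claw": 1, "linear": [-1.1, 5.3, 0.3], "angular": [0, 0, 0]}, {"claw": 1, "linear": [0, 0, 3.2], "angular": [0, 0, 0]}, {"claw": 1, "linear": [0, 0, 3.2], "angular": [0, 0, 0]}, {"claw": 1, "linear": [0, 0, 0], "angular": [0, 0, 0]}]}}

```text
t: 12.58
tool_pos: [0.5599, 0.0807, 0.1228]
orientation: [-2.523, -1.866, 0.01]
force: [0.0, 0.1, 0.6]
opening: 0.0005
```

Run:
```python
from h import *
p,a,s,r=cur(); print(p,np.rad2deg(a),s["t"],s["force"],s["opening"])
w=[(tb(.133),73.59,2)]+[(tb(y),73.59,1) for y in np.arange(.127,.08,-.006)]
rows(w)
from plant import *
im=read_camera("side")["pixels"][:,:,::-1][140:300,205:385]
cv2.imwrite("pics/side7z.png",cv2.resize(cv2.convertScaleAbs(im,alpha=1.2),None,fx=3.7,fy=3.7,interpolation=cv2.INTER_CUBIC))
```

```text
[0.55986006 0.08067257 0.12278928] 72.97869096025134 12.575 [0.04006876 0.06772243 0.58136646] 0.00047034643990581583
[{"claw": 1, "linear": [-0.67, 0.19, 0.14], "angular": [0, 0, -0.3]}, {"claw": 1, "linear": [-0.67, 0.18, 0.14], "angular": [0, 0, -0.3]}, {"claw": 1, "linear": [-0.6, 0.0, 0.0], "angular": [0, 0, 0.0]}, {"claw": 1, "linear": [-0.6, 0.0, 0.0], "angular": [0, 0, 0.0]}, {"claw": 1, "linear": [-0.6, 0.0, 0.0], "angular": [0, 0, 0.0]}, {"claw": 1, "linear": [-0.6, 0.0, 0.0], "angular": [0, 0, 0.0]}, {"claw": 1, "linear": [-0.6, 0.0, 0.0], "angular": [0, 0, 0.0]}, {"claw": 1, "linear": [-0.6, 0.0, 0.0], "angular": [0, 0, 0.0]}, {"claw": 1, "linear": [-0.6, 0.0, 0.0], "angular": [0, 0, 0.0]}, {"claw": 1, "linear": [-0.6, 0.0, 0.0], "angular": [0, 0, 0.0]}]
10 end [0.5459 0.0207 0.12  ] 73.6
```

View pics/side7z.png

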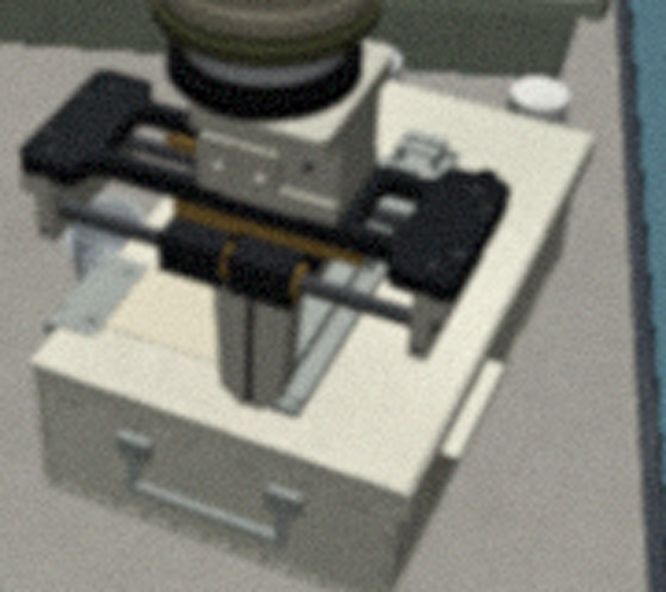

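Emit:
{"name": "drive_tool", "arguments": {"plan": [{"claw": 1, "linear": [-0.7, 0.2, 0.1], "angular": [0, 0, -0.3]}, {"claw": 1, "linear": [-0.7, 0.2, 0.1], "angular": [0, 0, -0.3]}, {"claw": 1, "linear": [-0.6, 0, 0], "angular": [0, 0, 0]}, {"claw": 1, "linear": [-0.6, 0, 0], "angular": [0, 0, 0]}, {"claw": 1, "linear": [-0.6, 0, 0], "angular": [0, 0, 0]}]}}

```text
t: 13.25
tool_pos: [0.5568, 0.0509, 0.125]
orientation: [2.514, 1.883, 0.001]
force: [0.3, 1.7, 1.1]
opening: 0.0004
```

```bash
cat > st.py <<'E'
from h import *
p,a,s,r=cur(); c,sn=np.cos(B[2]),np.sin(B[2]); d=p[:2]-B[:2]
f=s["force"]
print("t",s["t"],"box x,y",(c*d[0]+sn*d[1]).round(4),(-sn*d[0]+c*d[1]).round(4),"z-T",(p[2]-T).round(4),"Fy",(-sn*f[0]+c*f[1]).round(1),f.round(1),np.rad2deg(a).round(1),"travel~",.13-((-sn*d[0]+c*d[1])-.0075))
E
python3 st.py
```

```text
t 13.25 box x,y -0.0181 0.1246 z-T 0.0315 Fy 1.7 [0.3 1.7 1.1] 73.7 travel~ 0.012934580880403584
```

Emit:
{"name": "drive_tool", "arguments": {"plan": [{"claw": 1, "linear": [-0.6, 0, 0.2], "angular": [0, 0, 0]}, {"claw": 1, "linear": [-0.6, 0, 0.2], "angular": [0, 0, 0]}, {"claw": 1, "linear": [-0.6, 0, 0], "angular": [0, 0, 0]}, {"claw": 1, "linear": [-0.6, 0, 0], "angular": [0, 0, 0]}]}}

```text
t: 13.75
tool_pos: [0.5495, 0.0277, 0.1202]
orientation: [-2.514, -1.883, 0.001]
force: [0.7, 1.7, -1.2]
opening: 0.0003
```

```bash
python3 st.py
python3 - <<'E'
from h import *
from plant import *
im=read_camera("side")["pixels"][:,:,::-1][140:300,205:385]
cv2.imwrite("pics/side8z.png",cv2.resize(cv2.convertScaleAbs(im,alpha=1.2),None,fx=3.7,fy=3.7,interpolation=cv2.INTER_CUBIC))
E
```

```text
t 13.75 box x,y -0.0186 0.1003 z-T 0.0267 Fy 1.8 [ 0.7  1.7 -1.2] 73.7 travel~ 0.037222190792549736
```

View pics/side8z.png

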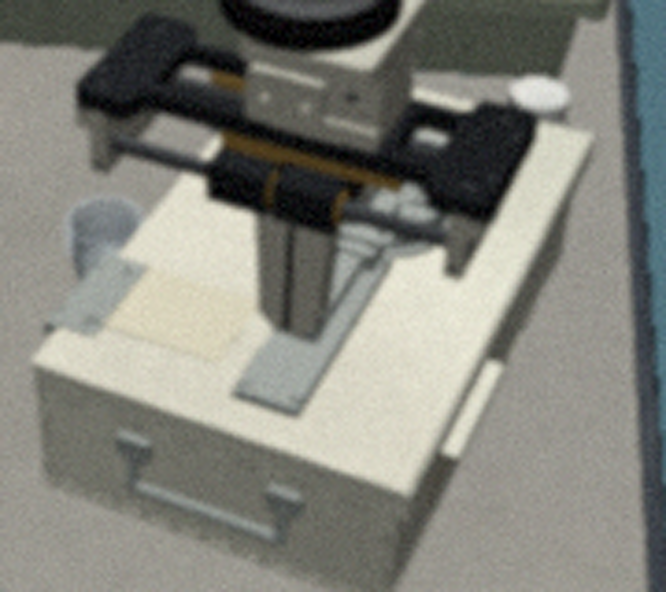

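Emit:
{"name": "drive_tool", "arguments": {"plan": [{"claw": 1, "linear": [-0.6, 0, 0], "angular": [0, 0, 0]}, {"claw": 1, "linear": [-0.6, 0, 0], "angular": [0, 0, 0]}, {"claw": 1, "linear": [-0.6, 0, 0], "angular": [0, 0, 0]}, {"claw": 1, "linear": [-0.6, 0, 0], "angular": [0, 0, 0]}, {"claw": 1, "linear": [-0.6, 0, 0], "angular": [0, 0, 0]}]}}

```text
t: 14.42
tool_pos: [0.5413, -0.0011, 0.1206]
orientation: [-2.514, -1.883, 0.0]
force: [-0.5, 1.3, -0.7]
opening: 0.0007
```

```bash
python3 st.py
```

```text
t 14.425 box x,y -0.0183 0.0703 z-T 0.0271 Fy 1.1 [-0.5  1.3 -0.7] 73.7 travel~ 0.06717749094924924
```

Emit:
{"name": "drive_tool", "arguments": {"plan": [{"claw": 1, "linear": [-0.5, 0, 0], "angular": [0, 0, 0]}, {"claw": 1, "linear": [-0.5, 0, 0], "angular": [0, 0, 0]}, {"claw": 1, "linear": [-0.5, 0, 0], "angular": [0, 0, 0]}, {"claw": 1, "linear": [-0.5, 0, 0], "angular": [0, 0, 0]}, {"claw": 1, "linear": [-0.4, 0, 0], "angular": [0, 0, 0]}]}}

```text
t: 15.05
tool_pos: [0.5347, -0.024, 0.1207]
orientation: [2.515, 1.883, 0.0]
force: [-0.2, 1.7, -0.0]
opening: 0.0004
```

```bash
python3 st.py
```

```text
t 15.05 box x,y -0.0181 0.0464 z-T 0.0272 Fy 1.6 [-0.2  1.7 -0. ] 73.7 travel~ 0.09107408941796669
```

Emit:
{"name": "drive_tool", "arguments": {"plan": [{"claw": 1, "linear": [-0.3, 0, 0], "angular": [0, 0, 0]}, {"claw": 1, "linear": [-0.2, 0, 0], "angular": [0, 0, 0]}, {"claw": 1, "linear": [-0.1, 0, 0], "angular": [0, 0, 0]}]}}

```text
t: 15.42
tool_pos: [0.534, -0.0264, 0.1209]
orientation: [-2.511, -1.883, -0.008]
force: [4.4, 18.2, -2.0]
opening: 0.0004
```

```bash
python3 st.py
```

```text
t 15.425 box x,y -0.0182 0.0439 z-T 0.0274 Fy 18.6 [ 4.4 18.2 -2. ] 73.7 travel~ 0.09358896698108363
```

Run:
```python
from h import *
p,a,s,r=cur()
u=np.array([np.cos(a),np.sin(a),0]); q=p+.03*u
rows([(q,None,1),([q[0],q[1],.2],None,2),([.42,.16,.22],None,None),((.36,.12,.22),None,None)])
```

```text
[{"claw": 1, "linear": [3.0, 0.0, 0.0], "angular": [0, 0, 0.0]}, {"claw": 1, "linear": [0.0, 0.0, -3.96], "angular": [0, 0, 0.0]}, {"claw": 1, "linear": [0.0, 0.0, -3.95], "angular": [0, 0, 0.0]}, {"claw": 1, "linear": [2.93, -4.04, -0.5], "angular": [0, 0, 0.0]}, {"claw": 1, "linear": [2.92, -4.05, -0.5], "angular": [0, 0, 0.0]}, {"claw": 1, "linear": [2.93, -4.04, -0.5], "angular": [0, 0, 0.0]}, {"claw": 1, "linear": [2.92, -4.04, -0.5], "angular": [0, 0, 0.0]}, {"claw": 1, "linear": [-2.76, -2.32, 0.0], "angular": [0, 0, 0.0]}, {"claw": 1, "linear": [-2.76, -2.32, 0.0], "angular": [0, 0, 0.0]}]
9 end [0.36 0.12 0.22] 73.7
```

Emit:
{"name": "drive_tool", "arguments": {"plan": [{"claw": 1, "linear": [3.0, 0, 0], "angular": [0, 0, 0]}, {"claw": 1, "linear": [0, 0, -4.0], "angular": [0, 0, 0]}, {"claw": 1, "linear": [0, 0, -4.0], "angular": [0, 0, 0]}, {"claw": 1, "linear": [2.9, -4.0, -0.5], "angular": [0, 0, 0]}, {"claw": 1, "linear": [2.9, -4.0, -0.5], "angular": [0, 0, 0]}, {"claw": 1, "linear": [2.9, -4.0, -0.5], "angular": [0, 0, 0]}, {"claw": 1, "linear": [2.9, -4.0, -0.5], "angular": [0, 0, 0]}, {"claw": 1, "linear": [-2.8, -2.3, 0], "angular": [0, 0, 0]}, {"claw": 1, "linear": [-2.8, -2.3, 0], "angular": [0, 0, 0]}, {"claw": 1, "linear": [0, 0, 0], "angular": [0, 0, 0]}]}}

```text
t: 16.68
tool_pos: [0.3601, 0.1141, 0.2211]
orientation: [2.514, 1.882, 0.002]
force: [1.6, 0.5, 0.5]
opening: 0.0008
```

Run:
```python
from h import *
from plant import *
im=read_camera("top")["pixels"][:,:,::-1]
cv2.imwrite("pics/top9.png",im); im=im[170:320,195:395]
cv2.imwrite("pics/top9z.png",cv2.resize(cv2.convertScaleAbs(im,alpha=1.2),None,fx=4,fy=4,interpolation=cv2.INTER_CUBIC))
im=read_camera("side")["pixels"][:,:,::-1]; cv2.imwrite("pics/side9.png",im); im=im[140:300,205:385]
cv2.imwrite("pics/side9z.png",cv2.resize(cv2.convertScaleAbs(im,alpha=1.2),None,fx=3.7,fy=3.7,interpolation=cv2.INTER_CUBIC))
a0=cv2.imread("pics/top3.png").astype(int).sum(2); a1=cv2.imread("pics/top9.png").astype(int).sum(2)
def cen(a,box):
    u0,v0,u1,v1=box; c=a[v0:v1,u0:u1]; w=np.clip(200-c,0,None).astype(float); v,u=np.mgrid[v0:v1,u0:u1]; return np.array([(u*w).sum(),(v*w).sum()])/w.sum()
print(cen(a0,(220,230,240,250)), proj("top",box2w(B,[-.02,.127,T+.0405])))
for tr in (.090,.094,.097,.1):
    print(tr,proj("top",box2w(B,[-.02,.127-tr,T+.0405])),(proj("side",box2w(B,[-.02,.13-tr,T+.034]))-[204.5,139.5])*3.7-.5)
q=proj("top",box2w(B,[-.02,.030,T+.0405])).astype(int); print(cen(a1,(q[0]-9,q[1]-9,q[0]+10,q[1]+10)))
```

```text
[227.9318649  238.52892805] [227.86343017 237.74616729]
0.09 [268.3140061  249.67491978] [345.61683207 241.43906925]
0.094 [270.12059509 250.20767741] [348.63002141 236.87112765]
0.097 [271.47603    250.60739106] [350.87619259 233.46597198]
0.1 [272.83188783 251.00722943] [353.11070481 230.07849108]
[271.20873786 250.89805825]
```

View pics/top9z.png

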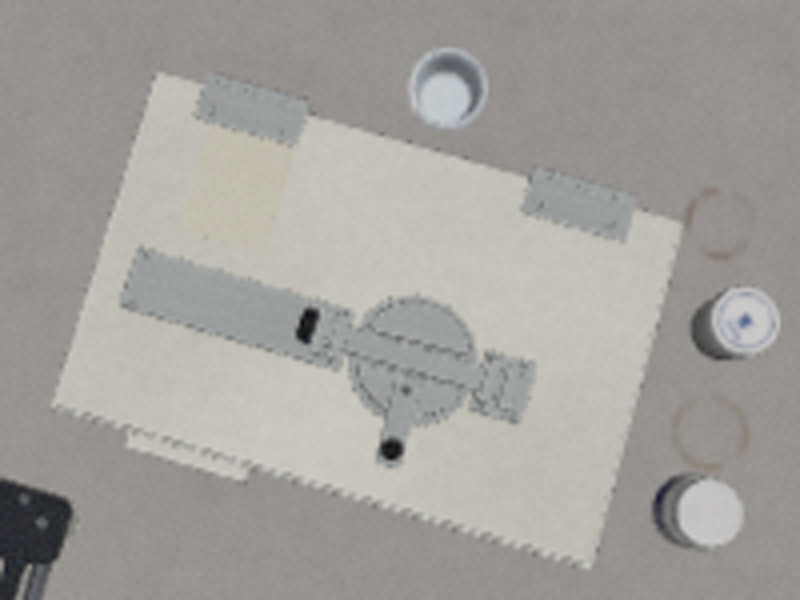

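View pics/side9z.png

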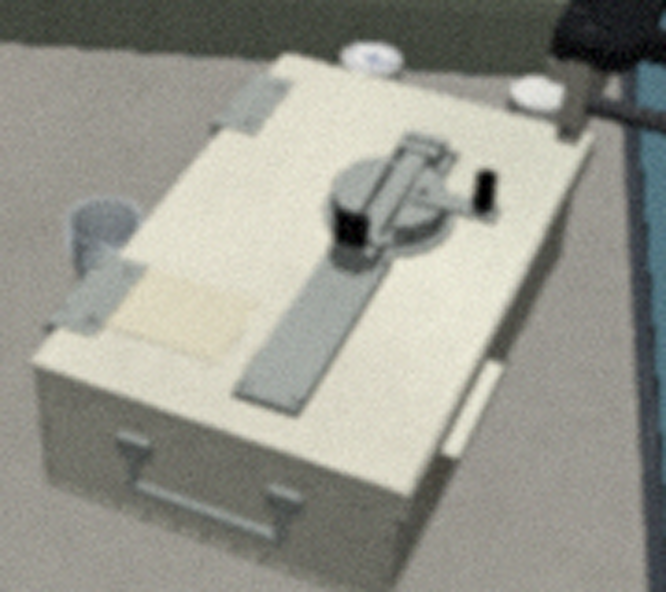

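Run:
```python
from plant import *
print(close_job())
```

```text
the job is handed in; nothing more can be done
None
```

The box is locked and the job is handed in, at about 17 s of the 58 s allowed. Everything was done with closed fingertips, by pressing and pushing only.

- **Lid:** I pressed it near its front edge until it met the rim. The force rose to 17.5 N and the pictures show it shut.
- **Latch disc:** I pushed the post round from about 1.07 rad. The post's position put the disc at about +0.03 rad, and the slot's slope in the top picture suggested 0.03 to 0.05. Both are within the 0.1 rad that the bolt's nose centres.
- **Bolt:** It slid at 1 to 2 N through the slot and into the keeper, with no jam at the disc. It then stopped firmly at 18.6 N.

**One disagreement:** the fingertip position put the bolt's travel at about 93.6 mm. The tail's shift in the top picture gave about 96.3 mm, give or take 1 mm, against 97 mm for fully home. Because the stop was firm and the picture gives almost the full travel, I took the bolt as fully home.

In the last pictures the bottle, the jar and the cups stand where they did. The arm is clear of everything.

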